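# Hold a spinner rotor heavy side down

### The job

The closed spinner rotor on the balancing stand is heavier on one side, but nothing outside shows which. Turn its two side locks clockwise to their end stops, the left one first and then the right, crank the rotor by its handle through one full turn, either way round, to feel where it is heavy, and then bring that side straight down. Finish still gripping the crank handle, holding the rotor still there, and leave the two cups and the jar alone.

Things in the scene. Friction and masses are not known exactly. Their poses are not given: they have to be found in the camera images.
- axle (a point): Centre of the rotor on its level axle, 140 mm above the bench. The point belongs to the fixed white stand (base plate 220 x 400 mm, 20 mm thick): its x axis runs along the axle, away from the handle side, y to the left (as seen from the robot), z up.
- rotor_centre (a point): The same point on the rotor: a closed aluminium drum, 130 mm across, 40 mm thick; rim lugs reach 83 mm from the axle. A 0.4 to 0.6 kg weight is shut up inside, 45 mm from the axle, at any angle to the handle, new each time: 0.18 to 0.27 N m of torque when level with the axle. This point does not show where it is.
- rotor (a joint): Rotor angle, rad: 0 with the handle straight above the axle, growing clockwise seen from the robot (at 1.57 the handle is to the right, stand -y). Turns without end and counts on. Starts within 0.06 of 0, kept within some 0.1 by the locks. The bearing drags a steady 0.30 N m either way, so it stays where left; the hand feels it go harder as the heavy side rises, easier as it sinks.
- crank_handle: The crank handle: a black level sleeve 18 mm thick and 70 mm long, parallel to the axle, 50 mm from it, that turns freely on its pin, so a firm grip does not twist it. It sticks out of the front of the rotor towards the robot: from 55 to 125 mm ahead of the axle point (stand -x). This entry's origin is the rotor's centre, not the handle.
- crank_grip (a point): Middle of the crank handle's length, on its own axis: 90 mm ahead of the axle point (stand -x) and 50 mm from the axle line. There is room for a gripper pointing down from above through the whole turn.
- left_lock (a joint): Angle in rad of the left lock (stand +y side), 0 to 1.45: 0 with its arm pointing straight in at the rotor, growing clockwise as seen from above; 1.45 is the end stop, fully open, the arm then pointing to the robot. It starts between 0 and 0.12, has 0.06 N m of friction and stays where it is left.
- right_lock (a joint): The same for the right lock (stand -y side): clockwise from above opens it; at its end stop of 1.45 the arm points away from the robot.
- left_lock_grip (a point): Middle of the left lock's grip, 165 mm to the left of the axle and 180 mm above the bench: a black bar 14 mm thick, 44 mm long and 26 mm high on a 24 mm stem, on an upright axis. The bar's length lies along this point's y axis, and along the stand's y at joint 0. The steel arm below it is 145 mm above the bench at its top.
- right_lock_grip (a point): The same for the right lock, 165 mm to the right of the axle.
- cup_a: Bystander: steel sample cup, 54 mm wide, 36 mm high, origin under its middle.
- cup_b: Bystander: another such cup.
- jar: Bystander: glass jar 60 mm wide, 90 mm high, origin under its middle.

How it is judged (in metres and radians):
On the way, in this order (a step that is already met when the one before it is completed fails the run):
1. the left lock is turned to its end stop (value of joint left_lock above 1.3 rad), for 0.1 s.
2. then the right lock is turned to its end stop (value of joint right_lock above 1.3 rad), for 0.1 s.
3. the rotor has been cranked through a full turn (to within some 20 degrees), either way ((value of joint rotor above 5.9 rad or value of joint rotor below -5.9 rad)).
At the end, for the whole second after the job is handed in: Both locks are within 0.15 rad of their end stops, the rotor's heavy side is within 20 degrees of straight down, the rotor stands still (under 0.05 rad/s), the fingers grip the crank handle (over 2 N), and the cups and the jar are within 30 mm of where they stood (value of joint each of left_lock, right_lock above 1.3 rad and height (world z) of heavy below 0.097714 m and velocity of joint rotor between -0.05 and 0.05 rad/s and contact force between the fingers and crank_handle above 2 N and distance of each of cup_a, cup_b, jar from where it was at the start of the episode below 0.03 m); the arm keeps its last pose, push and grip.
It fails at once if a cup or the jar is moved by more than 30 mm (distance of any of cup_a, cup_b, jar from where it was at the start of the episode above 0.03 m).
It also fails if it takes over 72 s, if anything falls off the work surface, if the arm or the gripper's body presses on something with over 40 N, if the wrist force passes 120 N, or if a joint passes its speed limit or range.

### The arm

A 6-joint arm with a two-finger parallel gripper is mounted at the origin on the work surface. World frame = base frame: x ahead of the robot, y to its left, z up, the work surface at z = 0. Lengths are in mm, angles in rad, forces in N, time in s.
With the tool pointing down it reaches from about 400 to 925 mm from the base axis. Payload 12.5 kg.
Tool frame: the origin (TCP) lies at the very end of the fingers, on their centre line; the grasp point (between the pads) lies 19 mm behind it; x points along the fingers, y is the direction in which the jaws open and shut, and the axes are right-handed (so a half turn about x gives the same grasp; the last joint's range is limited). The gripper opens to 95 mm and grips with 3 to 60 N. Pads are 20 mm wide; open, the fingers measure 119 mm over their backs; the gripper's body (75 mm by 180 mm) begins 59 mm behind the grasp point.
Start: joints at [1.054, 0.491, 1.559, -0, 1.092, -0.106], TCP at [249.575, 573.026, 214.661] pointing down, gripper open.
Joint ranges: [-3.1, 3.1], [-0.84, 2.19], [0.05, 2.79], [-1.13, 4.28], [0.06, 2.93], [-2.69, 2.69]. Speed limits (rad/s): [2.22, 2.22, 2.79, 3.14, 3.14, 3.14].

### API

Orientations are given as [roll, pitch, yaw] about the fixed x, y, z axes, in that order (R = Rz(yaw) Ry(pitch) Rx(roll)).
In Python, from cell import * gives the robot as it stands.
- The arm moves only by the tool step_arm, never from a script. Its argument "steps" is a list of rows, each a list of 4 numbers: the shift along the tool's x, y, z in units of 50 mm (1.0 is 50 mm), then the turn about the tool's x in units of 8 degrees (1.0 is 8 degrees). A call has 1 to 20 rows; each row shifts and turns the commanded pose from where the row before left it, along the tool's axes as they then stand; what a row does not reach is not made up. A row lasts 1/8 s, in which the tool goes at most 62.5 mm and 10.7 degrees, less where a joint would pass 70% of its speed; a pose out of reach is approached as far as the arm can. A call is refused whole if a number of a shift passes 1 or a number of a turn 1, either way. A call with a gripper value outside its range is refused whole. "jaw" is the closure, from 0 (fully open) to 1 (shut), set as the call begins (left out, the last holds). The fingers move at their own pace and stop on an object; the grip force is fixed at half the most. Time passes only in rows, so rows that do not move let the fingers close. It gives the time, the measured TCP pose, the force and the opening at its end, in the units of the state.
- state(): the state, without advancing time (a new reading comes with each control period).
- read_camera(name): name is "side" or "top" or "wrist"; returns the picture (480x640x3 uint8, red, green, blue); there is no depth.
- camera_info(name): a dict with "mtx" (3x3 intrinsics, pixels), "k1" (the pictures are not rectified: a ray, as slopes to the right and down, at radius r is drawn at 1 + k1 r^2 times it, then the intrinsics apply), "eye" and "attitude" of the camera in the world; the wrist camera has in their place "hand_eye" (4x4, takes a point from camera to tool coordinates, whose origin is the TCP and whose axes are the tool frame's). Camera axes: x right, y down, z forward; pixel columns grow to the right and rows downward; lengths in mm; the calibration is good to about 2 mm. A picture is of the moment at which its call begins: read the wrist's pose just before it. camera_info takes no time and is no camera call.
- job_done(): hands the job in, once; it reports no verdict.
The state is a dict: "t": time; "joints": joint angles; "qvel": joint speeds; "tau": joint torques, N m; "eef_pos": TCP position; "tcp_rot": TCP orientation; "ft_force": force on the tool from outside, world axes, zero at the start; "moment": the same for the moment, N m; "opening": opening from 0.0 (shut) to 1.0 (fully open).
Only numpy, scipy, OpenCV 4.12 (cv2) and the standard library are available. Lean on these libraries where they do the work, as an engineer would, in place of code of your own. Each camera call takes 0.05 s, during which the arm holds its last target.

## Working session

There is one attempt and no reset: what is moved stays moved. The work goes in short steps, Python scripts to look and compute and a tool call to move; the robot and the scene stay as the last step left them, time stands still between calls to the robot, and variables do not carry over. Pictures are saved under pics/ and viewed, and the job is handed in when it is done.

Besides the shell and the picture viewer there is one more tool, called after "Emit:" by a JSON object that holds its "method" and its "body", one argument or row to a line. step_arm: Moves the arm, as the interface text tells. Its arguments: {"type":"object","properties":{"steps":{"type":"array","items":{"type":"array","items":{"type":"number"}}},"jaw":{"type":"number"}},"required":["steps"]}

```bash
mkdir -p pics
python3 - <<'E'
from cell import *
import cv2
print(state())
for n in ["side","top","wrist"]:
    print(n,camera_info(n))
    cv2.imwrite(f"pics/{n}0.png",read_camera(n)[:,:,::-1])
E
```

```text
{'t': 0.0, 'joints': array([ 1.05441433e+00,  4.91581415e-01,  1.55942903e+00, -4.67819060e-06,
        1.09168523e+00, -1.05583579e-01]), 'qvel': array([-0.00122819, -0.0005397 , -0.00041239, -0.00077463,  0.00162186,
        0.00091968]), 'tau': array([ 4.71918065e-04, -6.12631917e+01, -2.58193821e+01,  6.92681805e-02,
        4.80917317e-02, -8.65695006e-05]), 'eef_pos': array([249.4451835 , 572.81332152, 214.05519686]), 'tcp_rot': array([-1.67261839,  1.56969329, -2.08341465]), 'ft_force': array([-0.09775711,  0.23583223, -0.89789448]), 'moment': array([-0.02709298,  0.00012899,  0.01265288]), 'opening': 0.9999761411449901}
side {'mtx': array([[591.31992895,   0.        , 322.24639934],
       [  0.        , 591.31992895, 240.54588959],
       [  0.        ,   0.        ,   1.        ]]), 'k1': 0.0048748406442509235, 'eye': array([  85.93265984, 1085.32392606, 1261.3834532 ]), 'attitude': array([-2.33248197,  0.01233555, -2.76351376])}
top {'mtx': array([[550.73557692,   0.        , 317.91299676],
       [  0.        , 550.73557692, 238.73590663],
       [  0.        ,   0.        ,   1.        ]]), 'k1': -0.0889946007886171, 'eye': array([ 275.35628523,  -29.24298096, 1538.43512978]), 'attitude': array([-2.96167355,  0.02134281, -1.56788515])}
wrist {'mtx': array([[382.98233492,   0.        , 326.98725085],
       [  0.        , 382.98233492, 238.02400688],
       [  0.        ,   0.        ,   1.        ]]), 'k1': -0.06990683125085438, 'hand_eye': array([[-3.38743812e-04, -2.61537803e-01,  9.65193174e-01,
        -1.70314987e+02],
       [ 9.99999372e-01, -1.11993266e-03,  4.74919132e-05,
        -5.84592026e-01],
       [ 1.06853043e-03,  9.65192584e-01,  2.61538018e-01,
        -7.23470935e+01],
       [ 0.00000000e+00,  0.00000000e+00,  0.00000000e+00,
         1.00000000e+00]])}
```

View pics/side0.png

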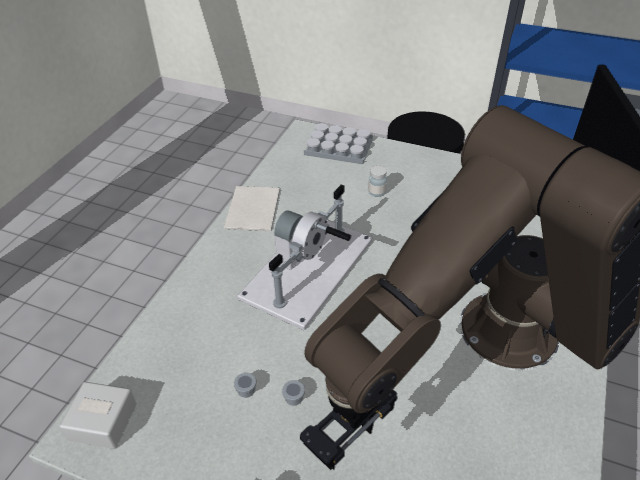

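View pics/top0.png

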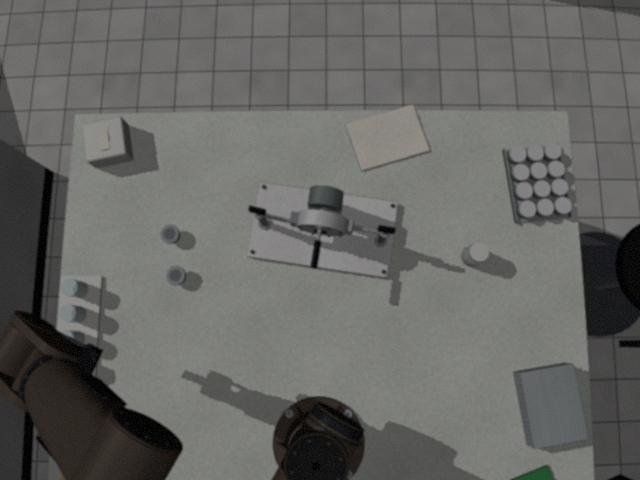

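View pics/wrist0.png

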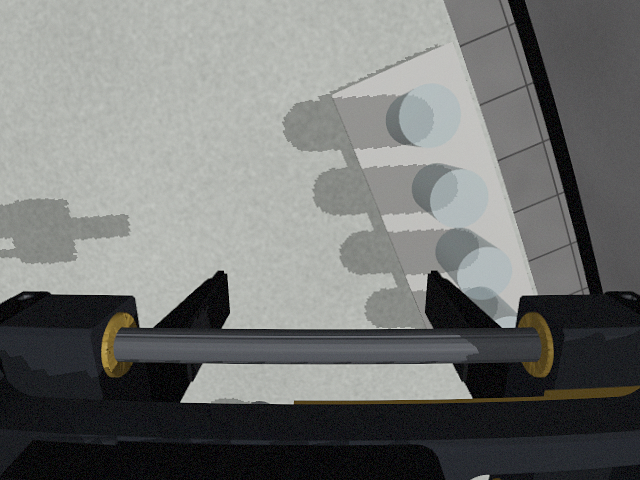

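```bash
cat > h.py <<'E'
from cell import *
import cv2, numpy as np
from scipy.spatial.transform import Rotation as Ro
def cam(n):
    i=camera_info(n); 
    if n=="wrist":
        s=state(); T=np.eye(4);T[:3,:3]=Ro.from_euler('xyz',s['tcp_rot']).as_matrix();T[:3,3]=s['eef_pos']
        M=T@np.array(i['hand_eye']); R=M[:3,:3];e=M[:3,3]
    else:
        R=Ro.from_euler('xyz',i['attitude']).as_matrix();e=np.array(i['eye'])
    return i['mtx'],i['k1'],R,e
def ray(c,u,v):
    K,k,R,e=c
    d=np.array([(u-K[0,2])/K[0,0],(v-K[1,2])/K[1,1]]);p=d.copy()
    for _ in range(20): p=d/(1+k*(p@p))
    r=R@np.array([p[0],p[1],1]); return e,r
def atz(c,u,v,z):
    e,r=ray(c,u,v); return e+r*(z-e[2])/r[2]
def proj(c,P):
    K,k,R,e=c
    q=R.T@(np.array(P,float)-e); p=q[:2]/q[2]; p=p*(1+k*(p@p))
    return np.array([K[0,0]*p[0]+K[0,2],K[1,1]*p[1]+K[1,2]])
E
python3 - <<'E'
from h import *
c=cam('top')
for n,u,v,z in [("p1",265,187,20),("p2",393,206,20),("p3",385,271,20),("p4",252,252,20),("L",258,211,193),("R",386,230,193),("handle tip",316,267,190),("cupa",171,233,36),("cupb",176,274,36),("jar",479,252,90)]:
    print(n,atz(c,u,v,z).round(0))
t=cv2.imread('pics/top0.png')[160:300,140:510]; cv2.imwrite('pics/top0z.png',cv2.resize(t,None,fx=2.1,fy=2.1,interpolation=cv2.INTER_CUBIC))
t=cv2.imread('pics/side0.png')[150:340,220:420]; cv2.imwrite('pics/side0z.png',cv2.resize(t,None,fx=3,fy=3,interpolation=cv2.INTER_CUBIC))
E
```

```text
p1 [702. 156.  20.]
p2 [ 645. -208.   20.]
p3 [ 460. -182.   20.]
p4 [514. 189.  20.]
L [591. 151. 193.]
R [ 542. -169.  193.]
handle tip [450.   5. 190.]
cupa [565. 417.  36.]
cupb [450. 397.  36.]
jar [ 502. -427.   90.]
```

View pics/top0z.png

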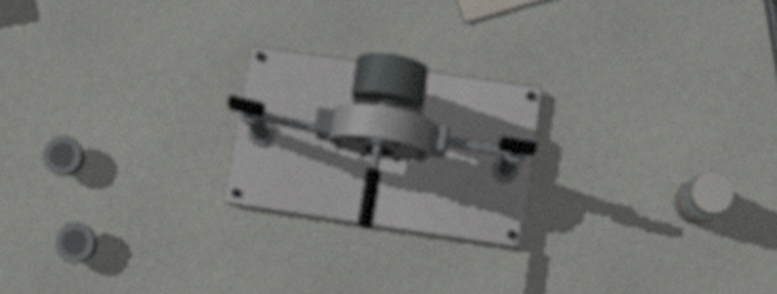

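View pics/side0z.png

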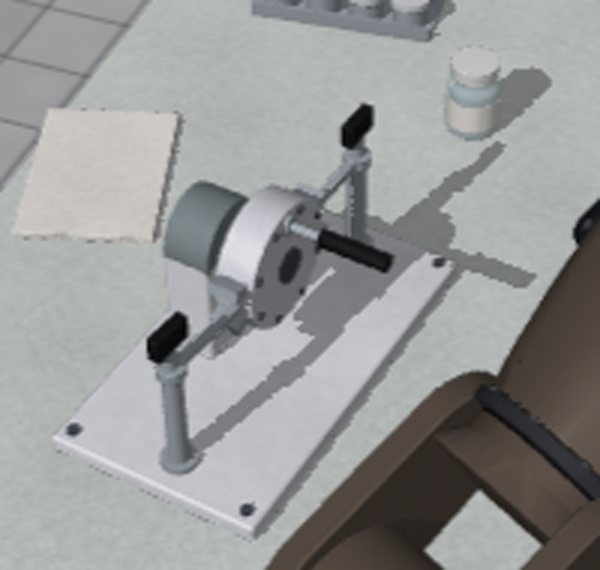

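Run:
```python
from h import *
from scipy.optimize import least_squares
T=cam('top');S=cam('side')
zt=lambda a,b:(a/2.1+140-.26,b/2.1+160-.26)
zs=lambda a,b:(a/3+220-.33,b/3+150-.33)
# stand-frame pts
cs=[(110,200,20),(110,-200,20),(-110,-200,20),(-110,200,20)]
obs=[(T,cs[0],zt(252,48),1),(T,cs[1],zt(541,88),1),(T,cs[2],zt(521,246),1),(T,cs[3],zt(226,203),1),
(S,cs[3],zs(253,533),1),(S,cs[0],zs(55,440),1),(S,cs[2],zs(455,262),1)]
grip=[(T,(0,165,193),zt(246,104),0),(T,(0,-165,193),zt(519,145),0),(S,(0,165,180),zs(168,339),0),(S,(0,-165,180),zs(357,127),0)]
def w(p,q,plate):
    x,y,a,dx,dy=p
    q=np.array(q,float).copy()
    if plate: q[:2]+=[dx,dy]
    c,s=np.cos(a),np.sin(a)
    return [x+c*q[0]-s*q[1],y+s*q[0]+c*q[1],q[2]]
f=lambda p:np.concatenate([proj(c,w(p,q,pl))-o for c,q,o,pl in obs+grip])
r=least_squares(f,[580,-10,-.14,0,0])
print(r.x,r.fun.reshape(-1,2).round(1))
p=r.x
for n,q in [('L',(0,165,180)),('R',(0,-165,180)),('grip',(-90,0,190)),('tipnear',(-125,0,190)),('tipfar',(-55,0,190))]:
    W=w(p,q,0);print(n,np.round(W),((proj(T,W)+.26-[140,160])*2.1).round(0),((proj(S,W)+.33-[220,150])*3).round(0))
for n,a,b in [('L',(230,99),(264,109)),('R',(500,143),(537,148)),]:
    A=atz(T,*zt(*a),193);B=atz(T,*zt(*b),193);print(n,A,B,np.linalg.norm(A-B),np.arctan2(*(A-B)[:2]))
```

```text
[ 5.71503062e+02 -8.22789155e+00 -1.47418904e-01  9.25119668e+00
  8.04929866e-01] [[-0.5 -1.2]
 [ 0.6 -0.7]
 [ 0.3  0.5]
 [-1.4  0. ]
 [ 0.9 -0.2]
 [-0.8 -0.3]
 [ 1.5 -0.4]
 [-0.4 -0. ]
 [-0.  -0.9]
 [ 0.7  0.2]
 [ 0.3 -0.2]]
L [596. 155. 180.] [247. 106.] [170. 340.]
R [ 547. -171.  180.] [518. 145.] [358. 126.]
grip [482.   5. 190.] [370. 198.] [357. 251.]
tipnear [448.  10. 190.] [366. 227.] [392. 265.]
tipfar [517.  -0. 190.] [374. 169.] [322. 238.]
L [601.83686277 173.54700507 193.        ] [589.39235046 132.29705879 193.        ] 43.086238578962686 0.2930024429466802
R [ 547.47985148 -148.9375331   193.        ] [ 541.39617067 -192.67603221  193.        ] 44.15956833931276 0.13820540857012
```

Run:
```python
from h import *
s=state();R=Ro.from_euler('xyz',s['tcp_rot']).as_matrix();print(R.round(4))
a=-0.1474
Sx=np.array([np.cos(a),np.sin(a),0]);Sy=np.array([-Sx[1],Sx[0],0])
print('tool y heading deg',np.degrees(np.arctan2(R[1,1],R[0,1])),'Sx heading',np.degrees(a))
d=np.array([596,155,0])-s['eef_pos'];print(d, (R.T@d)/50, np.linalg.norm(d[:2]))
```

```text
[[-4.000e-04  3.993e-01  9.168e-01]
 [-7.000e-04  9.168e-01 -3.993e-01]
 [-1.000e+00 -8.000e-04 -1.000e-04]]
tool y heading deg 66.46246506434001 Sx heading -8.445397900228334
[ 346.51304796 -417.86213097 -214.2079906 ] [ 4.28733113 -4.89089629  9.69143806] 542.844409479757
```

Emit:
{"method": "step_arm", "body": {
  "steps": [
    [0,0,0,1],
    [0,0,0,1],
    [0,0,0,1],
    [0,0,0,1],
    [0,0,0,1],
    [0,0,0,1],
    [0,0,0,1],
    [0,0,0,1],
    [0,0,0,1],
    [0,0,0,1]
  ],
  "jaw": 0.3
}}

```text
t: 1.4
eef_pos: [249.5, 572.9, 214.4]
tcp_rot: [-0.236, 1.57, -2.047]
ft_force: [0.1, 0.1, 0.5]
opening: 0.702
```

Emit:
{"method": "step_arm", "body": {
  "steps": [
    [0,0.62,0.46,0],
    [0,0.62,0.46,0],
    [0,0.62,0.46,0],
    [0,0.62,0.46,0],
    [0,0.62,0.46,0],
    [0,0.62,0.46,0],
    [0,0.62,0.46,0],
    [0,0.62,0.46,0],
    [0,0.62,0.46,0],
    [0,0.62,0.46,0],
    [0,0.62,0.46,0],
    [0,0.62,0.46,0],
    [0,0.62,0.46,0],
    [0,0.62,0.46,0],
    [0,0,0,0]
  ]
}}

```text
t: 3.28
eef_pos: [597.2, 156.5, 214.1]
tcp_rot: [-0.893, 1.57, -2.703]
ft_force: [-1.2, 0.7, -0.3]
opening: 0.701
```

```bash
cat > look.py <<'E'
from h import *
import sys
c=cam('wrist'); im=read_camera('wrist'); 
for P in eval(sys.argv[2]): 
    q=proj(c,P).round(); print(P,q); im=cv2.circle(im.copy(),tuple(int(v) for v in q),4,(255,0,0),1)
cv2.imwrite(f'pics/{sys.argv[1]}.png',im[:,:,::-1])
s=state();R=Ro.from_euler('xyz',s['tcp_rot']).as_matrix()
print(s['t'],s['eef_pos'].round(1),'yhead',np.degrees(np.arctan2(R[1,1],R[0,1])).round(2),'F',s['ft_force'].round(2),'M',s['moment'].round(3),s['opening'],s['joints'].round(2))
E
python3 look.py w1 "[(596,155,193),(546,-171,193)]"
```

```text
(596, 155, 193) [324. 279.]
(546, -171, 193) [359. 643.]
3.325 [596.3 157.7 214.1] yhead -13.64 F [-0.58 -0.25  0.26] M [-0.07   0.098  0.036] 0.6980942637719811 [0.15 0.48 1.58 0.   1.08 0.39]
```

View pics/w1.png

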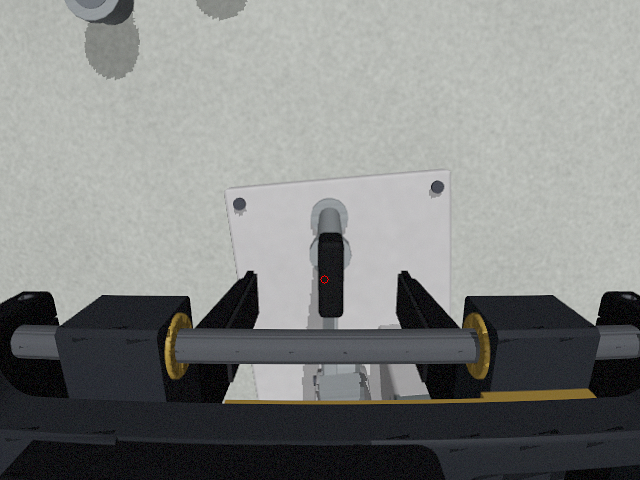

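Run:
```python
from h import *
im=cv2.imread('pics/w1.png')[210:340,270:390]
cv2.imwrite('pics/w1z.png',cv2.resize(im,None,fx=5,fy=4.6,interpolation=cv2.INTER_CUBIC)[:600])
```

```text
(no output)
```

View pics/w1z.png

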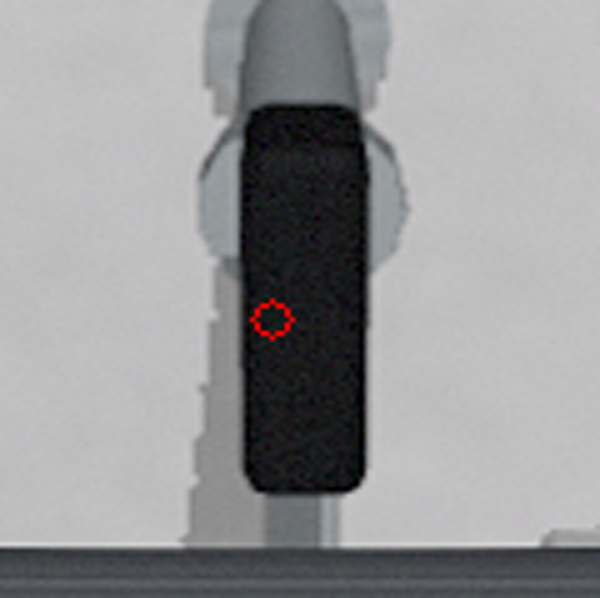

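Run:
```python
from h import *
c=cam('wrist')
for u,v in [(331,279.8),(331,210+150/4.6),(331,210+492/4.6)]: print(atz(c,u,v,193))
s=state();R=Ro.from_euler('xyz',s['tcp_rot']).as_matrix()
print(R.T@(atz(c,331,279.8,193)-s['eef_pos']))
```

```text
[598.72363615 154.79282071 193.        ]
[603.55616656 174.86034711 193.        ]
[593.60618661 133.52958727 193.        ]
[21.10362247  3.08404713  2.20129112]
```

Emit:
{"method": "step_arm", "body": {
  "steps": [
    [0,0.05,0.04,0],
    [0.25,0,0,0],
    [0.25,0,0,0],
    [0.25,0,0,0],
    [0.25,0,0,0],
    [0.05,0,0,0],
    [0,0,0,0]
  ]
}}

```text
t: 4.2
eef_pos: [598.2, 155.9, 162.1]
tcp_rot: [-2.281, 1.571, 2.195]
ft_force: [-0.2, -0.5, -1.0]
opening: 0.7
```

Emit:
{"method": "step_arm", "body": {
  "steps": [
    [0,0,0,0],
    [0,0,0,0],
    [0,0,0,0],
    [0,0,0,0],
    [0,0,0,0]
  ],
  "jaw": 1
}}

```text
t: 4.82
eef_pos: [598.1, 155.9, 162.2]
tcp_rot: [2.527, 1.571, 0.72]
ft_force: [-0.6, -0.7, -0.5]
opening: 0.235
```

```bash
python3 -c "
from h import *
s=state();print(s)"
```

```text
{'t': 4.825, 'joints': array([1.48047510e-01, 5.35437056e-01, 1.63438027e+00, 8.58327342e-05,
       9.71665251e-01, 3.84285501e-01]), 'qvel': array([ 1.15626066e-03,  1.00292643e-03,  2.77466984e-05,  9.97359809e-04,
       -1.62504180e-03, -5.59975463e-04]), 'tau': array([-1.74663091e-03, -6.20062423e+01, -2.36605686e+01,  7.43054110e-02,
        2.87410658e-03,  9.43839814e-05]), 'eef_pos': array([598.11765787, 155.85083849, 162.17720121]), 'tcp_rot': array([2.5272263 , 1.5706654 , 0.72014358]), 'ft_force': array([-0.59920052, -0.73898719, -0.49255994]), 'moment': array([-0.12651921,  0.05650251, -0.00032018]), 'opening': 0.23479341866088407}
```

Emit:
{"method": "step_arm", "body": {
  "steps": [
    [0,0,0,0],
    [0,0,0,0],
    [0,0,0,0]
  ]
}}

```text
t: 5.2
eef_pos: [598.8, 155.7, 162.2]
tcp_rot: [1.823, 1.569, 0.015]
ft_force: [5.4, -1.8, -1.6]
opening: 0.147
```

Emit:
{"method": "step_arm", "body": {
  "steps": [
    [0,0,0,0.6],
    [0,0,0,0.8],
    [0,0,0,0.8],
    [0,0,0,0.8],
    [0,0,0,0.8],
    [0,0,0,0.8]
  ]
}}

```text
t: 5.95
eef_pos: [600.0, 155.0, 162.2]
tcp_rot: [2.245, 1.567, -0.208]
ft_force: [12.1, -7.1, -5.5]
opening: 0.141
```

Emit:
{"method": "step_arm", "body": {
  "steps": [
    [0,0.04,-0.02,0.8],
    [0,0,0,0.8],
    [0,0,0,0.8],
    [0,0,0,0.8],
    [0,0,0,0.8]
  ]
}}

```text
t: 6.58
eef_pos: [600.6, 153.8, 162.2]
tcp_rot: [1.946, 1.569, -1.065]
ft_force: [3.8, -9.3, -0.5]
opening: 0.143
```

Emit:
{"method": "step_arm", "body": {
  "steps": [
    [0,0,0,0.6],
    [0,0,0,0.5],
    [0,0,0,0.2],
    [0,0,0,0.2],
    [0,0,0,0]
  ]
}}

```text
t: 7.2
eef_pos: [600.8, 153.4, 162.2]
tcp_rot: [2.078, 1.568, -1.138]
ft_force: [3.1, -9.5, -1.5]
opening: 0.149
```

```bash
python3 look.py w2 "[(598,155,193)]"
```

```text
(598, 155, 193) [322. 332.]
7.25 [600.8 153.4 162.2] yhead -94.26 F [ 4.52 -9.69 -0.82] M [-1.717 -0.563  0.785] 0.15133803402428544 [ 0.14  0.54  1.63 -0.    0.97  1.79]
```

View pics/w2.png

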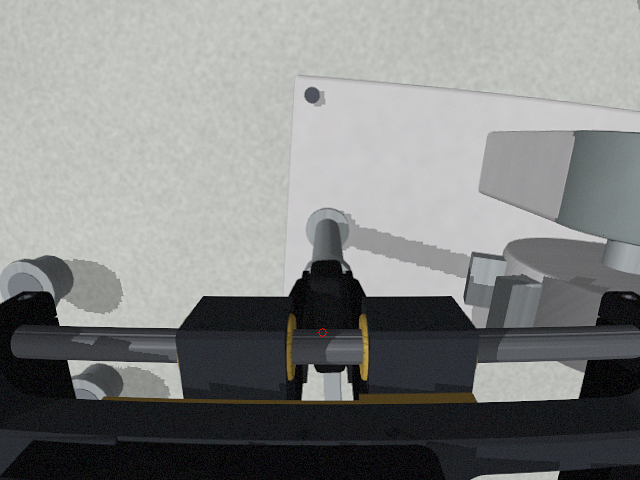

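Emit:
{"method": "step_arm", "body": {
  "steps": [
    [0,0,0,0],
    [0,0,0,0],
    [0,0,0,0],
    [-0.1,0,0,0],
    [-0.4,0,0,0],
    [-0.5,0,0,0],
    [-0.5,0,0,0],
    [-0.5,0,0,0],
    [0,0,0,-0.96],
    [0,0,0,-0.96],
    [0,0,0,-0.96],
    [0,0,0,-0.96],
    [0,0,0,-0.96],
    [0,0,0,-0.96],
    [0,0,0,-0.96]
  ],
  "jaw": 0.3
}}

```text
t: 9.12
eef_pos: [600.1, 155.1, 262.5]
tcp_rot: [2.894, 1.57, 0.619]
ft_force: [0.1, -0.6, 0.8]
opening: 0.699
```

Emit:
{"method": "step_arm", "body": {
  "steps": [
    [0,0,0,-0.96],
    [0,0,0,-0.96],
    [0,0,0,-0.96],
    [0,0,0,-0.96],
    [0,0,0.66,0],
    [0,0,0.66,0],
    [0,0,0.66,0],
    [0,0,0.66,0],
    [0,0,0.66,0],
    [0,0,0.66,0],
    [0,0,0.66,0],
    [0,0,0.66,0],
    [0,0,0.66,0],
    [0.3,0.05,0.66,0],
    [0.4,0,0,0],
    [0.3,0,0,0],
    [0,0,0,0],
    [0,0,0,0]
  ]
}}

```text
t: 11.38
eef_pos: [546.5, -170.3, 212.8]
tcp_rot: [1.46, 1.57, -0.282]
ft_force: [0.6, 0.2, 0.5]
opening: 0.698
```

```bash
python3 look.py w3 "[(547,-171,193)]"
python3 - <<'E'
import cv2
im=cv2.imread('pics/w3.png')[210:340,270:390]
cv2.imwrite('pics/w3z.png',cv2.resize(im,None,fx=5,fy=4.6,interpolation=cv2.INTER_CUBIC)[:600])
E
```

```text
(547, -171, 193) [326. 278.]
11.425 [ 546.5 -170.4  212.9] yhead -9.82 F [-0.22 -0.4  -0.43] M [-0.102  0.056 -0.033] 0.7015056143699246 [-0.42  0.42  1.69  0.    1.03 -0.25]
```

View pics/w3.png

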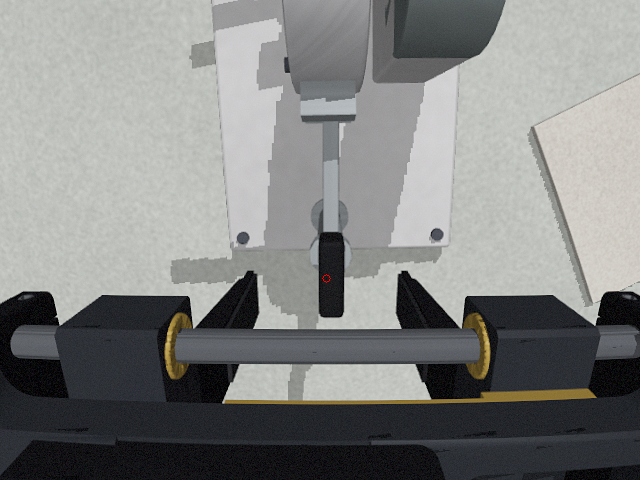

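View pics/w3z.png

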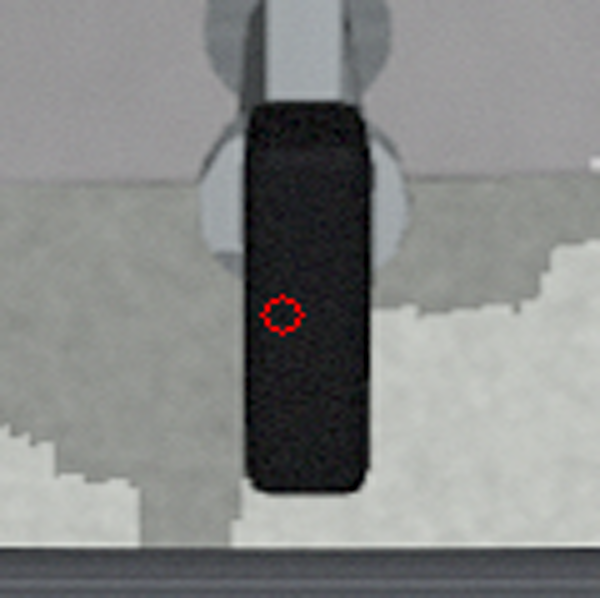

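Emit:
{"method": "step_arm", "body": {
  "steps": [
    [0,0.08,0.06,0],
    [0.25,0,0,0],
    [0.25,0,0,0],
    [0.25,0,0,0],
    [0.25,0,0,0],
    [0.02,0,0,0],
    [0,0,0,0]
  ],
  "jaw": 0.6
}}

```text
t: 12.3
eef_pos: [549.7, -174.3, 161.2]
tcp_rot: [1.908, 1.571, 0.165]
ft_force: [0.3, -0.1, -0.2]
opening: 0.398
```

Emit:
{"method": "step_arm", "body": {
  "steps": [
    [0,0,0,0],
    [0,0,0,0],
    [0,0,0,0],
    [0,0,0,0],
    [0,0,0,0]
  ],
  "jaw": 1
}}

```text
t: 12.92
eef_pos: [548.2, -174.0, 161.3]
tcp_rot: [-1.633, 1.568, 2.907]
ft_force: [-8.3, 0.1, 6.4]
opening: 0.148
```

Emit:
{"method": "step_arm", "body": {
  "steps": [
    [0,-0.04,0,0.5],
    [0,0,0,0.8],
    [0,0,0,0.8],
    [0,0,0,0.8],
    [0,0,0,0.8],
    [0,0,0,0.8]
  ]
}}

```text
t: 13.68
eef_pos: [547.5, -173.7, 161.4]
tcp_rot: [-2.174, 1.57, 1.735]
ft_force: [-0.8, 1.5, 2.1]
opening: 0.145
```

Emit:
{"method": "step_arm", "body": {
  "steps": [
    [0,0,0,0.8],
    [0,0,0,0.8],
    [0,0,0,0.8],
    [0,0,0,0.8],
    [0,0,0,0.8],
    [0,0,0,0.8],
    [0,0,0,0.8],
    [0,0,0,0.4],
    [0,0,0,0]
  ]
}}

```text
t: 14.8
eef_pos: [547.1, -172.9, 161.4]
tcp_rot: [-0.731, 1.569, 2.343]
ft_force: [-2.7, 6.3, 3.9]
opening: 0.152
```

```bash
python3 look.py w4 "[]"
```

```text
14.85 [ 547.1 -172.9  161.4] yhead -93.78 F [-3.28  5.96  4.85] M [1.058 0.606 0.679] 0.15038558867356605 [-0.42  0.48  1.75  0.    0.92  1.21]
```

View pics/w4.png

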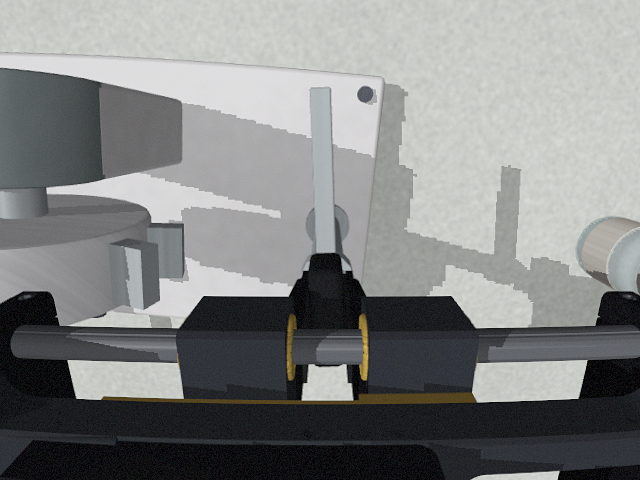

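Emit:
{"method": "step_arm", "body": {
  "steps": [
    [0,0,0,0],
    [0,0,0,0],
    [0,0,0,0],
    [-0.1,0,0,0],
    [-0.4,0,0,0],
    [-0.5,0,0,0],
    [-0.5,0,0,0],
    [-0.4,0,0,0],
    [0,0,0,-1],
    [0,0,0,-1],
    [0,0,0,-1],
    [0,0,0,-1],
    [0,0,0,-1],
    [0,0,0,-1],
    [0,0,0,-1],
    [0,0,0,-1],
    [0,0,0,-1],
    [0,0,0,-1],
    [0,0,0,-1]
  ],
  "jaw": 0.3
}}

```text
t: 17.23
eef_pos: [547.6, -174.0, 256.5]
tcp_rot: [1.42, 1.57, -0.249]
ft_force: [-0.1, -0.6, -0.3]
opening: 0.702
```

Emit:
{"method": "step_arm", "body": {
  "steps": [
    [0,0,0,-1],
    [0,0,0,-1],
    [0,0,0,-1],
    [0,0,0,-1],
    [0,0,0,-1],
    [0,0,0,-1],
    [0,0,0,-1],
    [0,0,0,-1],
    [0,0,0,-1],
    [0,0,0,-1],
    [0,0,0,-0.85],
    [0,0.66,-0.36,0],
    [0,0.66,-0.36,0],
    [0,0.66,-0.36,0],
    [0,0.66,-0.36,0],
    [0,0.67,-0.35,0],
    [0.3,0,0,0],
    [0,0,0,0],
    [0,0,0,0]
  ],
  "jaw": 0.4
}}

```text
t: 19.6
eef_pos: [485.6, 3.3, 241.6]
tcp_rot: [0.105, 1.57, -0.053]
ft_force: [0.2, -0.3, 0.3]
opening: 0.599
```

```bash
python3 look.py w5 "[(484.6,4.6,199),(450,10.1,199),(519.2,-0.9,199)]"
```

```text
(484.6, 4.6, 199) [330. 260.]
(450, 10.1, 199) [330. 201.]
(519.2, -0.9, 199) [330. 315.]
19.65 [485.6   3.2 241.7] yhead 80.91 F [ 0.72 -0.34  0.15] M [ 0.025  0.004 -0.032] 0.5991930434066018 [-0.13  0.26  1.85  0.    1.02 -1.54]
```

View pics/w5.png

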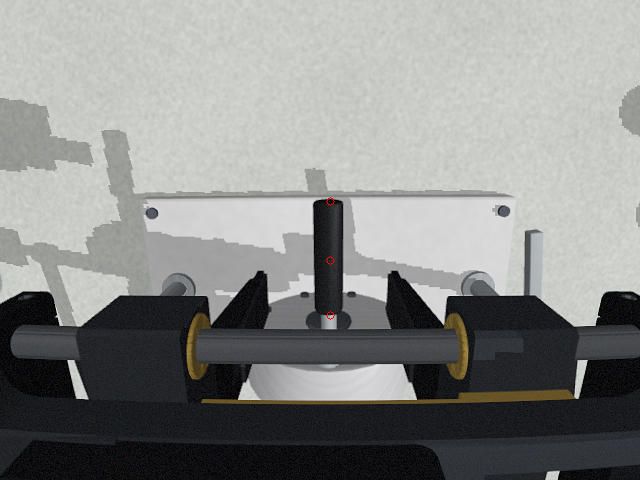

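Emit:
{"method": "step_arm", "body": {
  "steps": [
    [0.3,0.02,-0.02,0],
    [0.3,0,0,0],
    [0.3,0,0,0],
    [0.3,0,0,0],
    [0.21,0,0,0],
    [0,0,0,0],
    [0,0,0,0]
  ]
}}

```text
t: 20.52
eef_pos: [484.7, 4.6, 171.1]
tcp_rot: [0.14, 1.57, -0.019]
ft_force: [-0.5, -0.1, 0.9]
opening: 0.599
```

Emit:
{"method": "step_arm", "body": {
  "steps": [
    [0,0,0,0],
    [0,0,0,0],
    [0,0,0,0],
    [0,0,0,0],
    [0,0,0,0],
    [0,0,0,0]
  ],
  "jaw": 1
}}

```text
t: 21.28
eef_pos: [484.4, 4.4, 170.6]
tcp_rot: [-1.761, 1.57, -1.919]
ft_force: [-1.4, -4.1, 0.8]
opening: 0.178
```

```bash
python3 -c "
from h import *
s=state();print(s['eef_pos'],s['ft_force'],s['moment'],s['opening'])
th=np.radians(np.arange(0,361,15))
for a,b in zip(th[:-1],th[1:]): print(np.degrees(b).round(),'x',round((np.cos(a)-np.cos(b))/3,3),'y',round(-(np.sin(b)-np.sin(a))/3,3))
"
```

```text
[484.35306489   4.42018221 170.62116464] [-1.43635745 -4.11828373  0.7672232 ] [-0.80888121  0.20814998  0.0496033 ] 0.17848419782182556
15.0 x 0.011 y -0.086
30.0 x 0.033 y -0.08
45.0 x 0.053 y -0.069
60.0 x 0.069 y -0.053
75.0 x 0.08 y -0.033
90.0 x 0.086 y -0.011
105.0 x 0.086 y 0.011
120.0 x 0.08 y 0.033
135.0 x 0.069 y 0.053
150.0 x 0.053 y 0.069
165.0 x 0.033 y 0.08
180.0 x 0.011 y 0.086
195.0 x -0.011 y 0.086
210.0 x -0.033 y 0.08
225.0 x -0.053 y 0.069
240.0 x -0.069 y 0.053
255.0 x -0.08 y 0.033
270.0 x -0.086 y 0.011
285.0 x -0.086 y -0.011
300.0 x -0.08 y -0.033
315.0 x -0.069 y -0.053
330.0 x -0.053 y -0.069
345.0 x -0.033 y -0.08
360.0 x -0.011 y -0.086
```

Emit:
{"method": "step_arm", "body": {
  "steps": [
    [0.01,-0.086,0,0],
    [0.011,-0.086,0,0],
    [0.011,-0.086,0,0]
  ]
}}

```text
t: 21.65
eef_pos: [482.4, -8.0, 169.2]
tcp_rot: [0.906, 1.57, 0.748]
ft_force: [0.2, 1.9, 0.7]
opening: 0.182
```

Emit:
{"method": "step_arm", "body": {
  "steps": [
    [0.033,-0.08,0,0],
    [0.033,-0.08,0,0],
    [0.033,-0.08,0,0]
  ]
}}

```text
t: 22.02
eef_pos: [480.6, -20.2, 164.2]
tcp_rot: [0.0, 1.57, -0.158]
ft_force: [0.0, 1.2, 3.0]
opening: 0.182
```

Emit:
{"method": "step_arm", "body": {
  "steps": [
    [0.053,-0.069,0,0],
    [0.053,-0.069,0,0],
    [0.053,-0.069,0,0]
  ]
}}

```text
t: 22.4
eef_pos: [479.0, -30.6, 156.2]
tcp_rot: [-0.521, 1.57, -0.68]
ft_force: [-0.5, -1.6, 3.9]
opening: 0.179
```

Emit:
{"method": "step_arm", "body": {
  "steps": [
    [0.069,-0.053,0,0],
    [0.069,-0.053,0,0],
    [0.069,-0.053,0,0]
  ]
}}

```text
t: 22.78
eef_pos: [477.7, -38.6, 145.8]
tcp_rot: [-0.664, 1.57, -0.822]
ft_force: [-0.4, -1.7, 5.2]
opening: 0.18
```

Emit:
{"method": "step_arm", "body": {
  "steps": [
    [0.08,-0.033,0,0],
    [0.08,-0.033,0,0],
    [0.08,-0.033,0,0]
  ]
}}

```text
t: 23.15
eef_pos: [477.0, -43.6, 133.8]
tcp_rot: [-0.79, 1.57, -0.948]
ft_force: [-0.7, -3.7, 4.9]
opening: 0.182
```

Emit:
{"method": "step_arm", "body": {
  "steps": [
    [0.086,-0.011,0,0],
    [0.086,-0.011,0,0],
    [0.086,-0.011,0,0]
  ]
}}

```text
t: 23.52
eef_pos: [476.7, -45.3, 120.8]
tcp_rot: [-0.944, 1.57, -1.102]
ft_force: [-0.6, -3.8, 5.1]
opening: 0.181
```

Emit:
{"method": "step_arm", "body": {
  "steps": [
    [0.086,0.011,0,0],
    [0.086,0.011,0,0],
    [0.086,0.011,0,0]
  ]
}}

```text
t: 23.9
eef_pos: [477.0, -43.7, 107.9]
tcp_rot: [-0.984, 1.57, -1.142]
ft_force: [-0.7, -5.6, 4.0]
opening: 0.18
```

Emit:
{"method": "step_arm", "body": {
  "steps": [
    [0.08,0.033,0,0],
    [0.08,0.033,0,0],
    [0.08,0.033,0,0]
  ]
}}

```text
t: 24.28
eef_pos: [477.7, -38.8, 95.8]
tcp_rot: [-1.111, 1.57, -1.269]
ft_force: [-1.6, -5.9, 4.7]
opening: 0.183
```

Emit:
{"method": "step_arm", "body": {
  "steps": [
    [0.069,0.053,0,0],
    [0.069,0.053,0,0],
    [0.069,0.053,0,0]
  ]
}}

```text
t: 24.65
eef_pos: [478.9, -31.0, 85.4]
tcp_rot: [-1.292, 1.57, -1.45]
ft_force: [-1.4, -7.2, 4.8]
opening: 0.184
```

Emit:
{"method": "step_arm", "body": {
  "steps": [
    [0.053,0.069,0,0],
    [0.053,0.069,0,0],
    [0.053,0.069,0,0]
  ]
}}

```text
t: 25.02
eef_pos: [480.5, -20.7, 77.4]
tcp_rot: [-1.592, 1.57, -1.75]
ft_force: [-2.2, -7.9, 3.9]
opening: 0.181
```

Emit:
{"method": "step_arm", "body": {
  "steps": [
    [0.033,0.08,0,0],
    [0.033,0.08,0,0],
    [0.033,0.08,0,0]
  ]
}}

```text
t: 25.4
eef_pos: [482.3, -8.9, 72.4]
tcp_rot: [-1.795, 1.57, -1.953]
ft_force: [-1.4, -9.0, 3.6]
opening: 0.181
```

Emit:
{"method": "step_arm", "body": {
  "steps": [
    [0.011,0.086,0,0],
    [0.011,0.086,0,0],
    [0.011,0.086,0,0]
  ]
}}

```text
t: 25.78
eef_pos: [484.3, 3.9, 70.6]
tcp_rot: [-2.112, 1.57, -2.27]
ft_force: [-2.0, -10.0, 1.8]
opening: 0.181
```

Emit:
{"method": "step_arm", "body": {
  "steps": [
    [-0.011,0.086,0,0],
    [-0.011,0.086,0,0],
    [-0.011,0.086,0,0]
  ]
}}

```text
t: 26.15
eef_pos: [486.2, 16.6, 72.2]
tcp_rot: [-2.239, 1.57, -2.397]
ft_force: [-1.1, -11.2, 0.5]
opening: 0.181
```

Emit:
{"method": "step_arm", "body": {
  "steps": [
    [-0.033,0.08,0,0],
    [-0.033,0.08,0,0],
    [-0.033,0.08,0,0]
  ]
}}

```text
t: 26.52
eef_pos: [488.0, 28.5, 77.1]
tcp_rot: [-2.358, 1.569, -2.516]
ft_force: [-0.3, -11.5, -1.2]
opening: 0.183
```

Emit:
{"method": "step_arm", "body": {
  "steps": [
    [-0.053,0.069,0,0],
    [-0.053,0.069,0,0],
    [-0.053,0.069,0,0]
  ]
}}

```text
t: 26.9
eef_pos: [489.6, 38.7, 84.9]
tcp_rot: [-2.458, 1.569, -2.616]
ft_force: [-0.7, -11.5, -3.5]
opening: 0.186
```

Emit:
{"method": "step_arm", "body": {
  "steps": [
    [-0.069,0.053,0,0],
    [-0.069,0.053,0,0],
    [-0.069,0.053,0,0]
  ]
}}

```text
t: 27.28
eef_pos: [490.8, 46.7, 95.2]
tcp_rot: [-2.55, 1.569, -2.707]
ft_force: [-0.8, -9.1, -5.5]
opening: 0.18
```

Emit:
{"method": "step_arm", "body": {
  "steps": [
    [-0.08,0.033,0,0],
    [-0.08,0.033,0,0],
    [-0.08,0.033,0,0]
  ]
}}

```text
t: 27.65
eef_pos: [491.6, 51.9, 107.7]
tcp_rot: [-2.626, 1.569, -2.783]
ft_force: [-0.4, -9.5, -6.5]
opening: 0.18
```

Emit:
{"method": "step_arm", "body": {
  "steps": [
    [-0.086,0.011,0,0],
    [-0.086,0.011,0,0],
    [-0.086,0.011,0,0]
  ]
}}

```text
t: 28.02
eef_pos: [491.9, 53.7, 121.0]
tcp_rot: [-2.512, 1.57, -2.67]
ft_force: [-1.5, -8.5, -7.3]
opening: 0.182
```

Emit:
{"method": "step_arm", "body": {
  "steps": [
    [-0.086,-0.011,0,0],
    [-0.086,-0.011,0,0],
    [-0.086,-0.011,0,0]
  ]
}}

```text
t: 28.4
eef_pos: [491.7, 52.0, 133.9]
tcp_rot: [-2.467, 1.57, -2.625]
ft_force: [-0.5, -9.2, -8.5]
opening: 0.176
```

Emit:
{"method": "step_arm", "body": {
  "steps": [
    [-0.08,-0.033,0,0],
    [-0.08,-0.033,0,0],
    [-0.08,-0.033,0,0]
  ]
}}

```text
t: 28.78
eef_pos: [490.9, 47.2, 145.9]
tcp_rot: [-2.507, 1.57, -2.665]
ft_force: [-0.8, -8.4, -10.5]
opening: 0.177
```

Emit:
{"method": "step_arm", "body": {
  "steps": [
    [-0.069,-0.053,0,0],
    [-0.069,-0.053,0,0],
    [-0.069,-0.053,0,0]
  ]
}}

```text
t: 29.15
eef_pos: [489.7, 39.4, 156.2]
tcp_rot: [-2.791, 1.57, -2.949]
ft_force: [-1.6, -6.2, -12.6]
opening: 0.18
```

Emit:
{"method": "step_arm", "body": {
  "steps": [
    [-0.053,-0.069,0,0],
    [-0.053,-0.069,0,0],
    [-0.053,-0.069,0,0]
  ]
}}

```text
t: 29.52
eef_pos: [488.2, 29.2, 164.2]
tcp_rot: [2.884, 1.571, 2.726]
ft_force: [-1.2, -2.3, -11.7]
opening: 0.181
```

Emit:
{"method": "step_arm", "body": {
  "steps": [
    [-0.033,-0.08,0,0],
    [-0.033,-0.08,0,0],
    [-0.033,-0.08,0,0]
  ]
}}

```text
t: 29.9
eef_pos: [486.4, 17.3, 169.1]
tcp_rot: [1.397, 1.571, 1.239]
ft_force: [-2.2, 0.5, -8.6]
opening: 0.183
```

Emit:
{"method": "step_arm", "body": {
  "steps": [
    [-0.011,-0.086,0,0],
    [-0.011,-0.086,0,0],
    [-0.011,-0.086,0,0]
  ]
}}

```text
t: 30.28
eef_pos: [484.4, 4.6, 170.8]
tcp_rot: [0.584, 1.57, 0.426]
ft_force: [-2.5, 2.7, -4.4]
opening: 0.185
```

```bash
cat > fit.py <<'E'
from h import *
from scipy.optimize import least_squares
D=np.array([l.split() for l in """482.4 -8.0 169.2 0.2 1.9 0.7
480.6 -20.2 164.2 0 1.2 3.0
479.0 -30.6 156.2 -.5 -1.6 3.9
477.7 -38.6 145.8 -.4 -1.7 5.2
477.0 -43.6 133.8 -.7 -3.7 4.9
476.7 -45.3 120.8 -.6 -3.8 5.1
477.0 -43.7 107.9 -.7 -5.6 4.0
477.7 -38.8 95.8 -1.6 -5.9 4.7
478.9 -31.0 85.4 -1.4 -7.2 4.8
480.5 -20.7 77.4 -2.2 -7.9 3.9
482.3 -8.9 72.4 -1.4 -9 3.6
484.3 3.9 70.6 -2 -10 1.8
486.2 16.6 72.2 -1.1 -11.2 .5
488 28.5 77.1 -.3 -11.5 -1.2
489.6 38.7 84.9 -.7 -11.5 -3.5
490.8 46.7 95.2 -.8 -9.1 -5.5
491.6 51.9 107.7 -.4 -9.5 -6.5
491.9 53.7 121 -1.5 -8.5 -7.3
491.7 52 133.9 -.5 -9.2 -8.5
490.9 47.2 145.9 -.8 -8.4 -10.5
489.7 39.4 156.2 -1.6 -6.2 -12.6
488.2 29.2 164.2 -1.2 -2.3 -11.7
486.4 17.3 169.1 -2.2 .5 -8.6
484.4 4.6 170.8 -2.5 2.7 -4.4""".split('\n')],float)
sy=np.array([.156,.988])
y=D[:,:2]@sy; z=D[:,2]; Fy=D[:,3:5]@sy; Fz=D[:,5]
r=least_squares(lambda p:np.hypot(y-p[0],z-p[1])-p[2],[80,121,50]); print(r.x,abs(r.fun).max())
Y,Z,_=r.x
th=np.unwrap(np.arctan2(-(y-Y),z-Z)); 
T=.05*(Fy*np.cos(th)+Fz*np.sin(th)); Rad=-Fy*np.sin(th)+Fz*np.cos(th)
for a,t,q in zip(np.degrees(th),T,Rad): print(round(a),round(t,3),round(q,1))
for lo in (0,1):
  A=np.c_[np.ones_like(th),np.sin(th),np.cos(th)][lo:]
  c,res,_,_=np.linalg.lstsq(A,T[lo:],rcond=None)
  # T=.3 - A sin th cosphi - A cos th sin phi
  ph=np.arctan2(-c[2],-c[1]); print(c,'A',np.hypot(c[1],c[2]),'phi',np.degrees(ph),'heavy down at theta',(180-np.degrees(ph))%360,'rms',np.std(A@c-T[lo:]))
  A=np.c_[A,(Rad[lo:])*.05]
  c,res,_,_=np.linalg.lstsq(A,T[lo:],rcond=None);ph=np.arctan2(-c[2],-c[1]);print(c,(180-np.degrees(ph))%360,np.std(A@c-T[lo:]))
E
python3 fit.py
```

```text
[ 79.72171652 120.73809663  50.10771741] 0.17521841720517273
14 0.101 0.2
30 0.126 2.0
45 0.079 3.9
60 0.181 4.1
75 0.187 4.9
90 0.255 3.9
105 0.266 4.4
120 0.355 2.9
135 0.429 1.8
150 0.45 0.7
165 0.487 -1.1
180 0.51 -1.7
194 0.538 -3.3
209 0.527 -4.6
224 0.533 -5.5
239 0.469 -5.0
255 0.437 -7.4
270 0.363 -8.7
285 0.29 -11.1
300 0.244 -12.5
315 0.221 -13.4
330 0.188 -11.3
345 0.121 -8.3
360 0.116 -4.4
[ 0.31132951 -0.06519253 -0.20600765] A 0.21607687993882232 phi 72.43966870888471 heavy down at theta 107.56033129111529 rms 0.018696017405628523
[ 0.31162127 -0.06595246 -0.20585225  0.00201622] 107.76480159626854 0.018694935762727037
[ 0.31106706 -0.06532445 -0.20651546] A 0.21660083230835464 phi 72.44692564443476 heavy down at theta 107.55307435556524 rms 0.01905853576148946
[ 0.31080391 -0.06467417 -0.20667148 -0.00174039] 107.37658471162612 0.019057784320601637
```

Emit:
{"method": "step_arm", "body": {
  "steps": [
    [0.011,-0.086,0,0],
    [0.011,-0.086,0,0],
    [0.011,-0.086,0,0],
    [0.033,-0.08,0,0],
    [0.033,-0.08,0,0],
    [0.033,-0.08,0,0]
  ]
}}

```text
t: 31.02
eef_pos: [480.6, -20.2, 164.3]
tcp_rot: [-0.168, 1.57, -0.327]
ft_force: [-3.5, 1.9, 0.5]
opening: 0.181
```

Emit:
{"method": "step_arm", "body": {
  "steps": [
    [0.053,-0.069,0,0],
    [0.053,-0.069,0,0],
    [0.053,-0.069,0,0],
    [0.069,-0.053,0,0],
    [0.069,-0.053,0,0],
    [0.069,-0.053,0,0]
  ]
}}

```text
t: 31.78
eef_pos: [477.8, -38.6, 145.8]
tcp_rot: [-0.676, 1.57, -0.834]
ft_force: [-4.6, -0.9, 3.8]
opening: 0.182
```

Emit:
{"method": "step_arm", "body": {
  "steps": [
    [0.08,-0.033,0,0],
    [0.08,-0.033,0,0],
    [0.08,-0.033,0,0],
    [0.086,-0.011,0,0],
    [0.086,-0.011,0,0],
    [0.086,-0.011,0,0]
  ]
}}

```text
t: 32.52
eef_pos: [476.8, -45.3, 120.9]
tcp_rot: [-0.835, 1.569, -0.993]
ft_force: [-4.7, -4.3, 4.5]
opening: 0.181
```

Emit:
{"method": "step_arm", "body": {
  "steps": [
    [0.086,0.011,0,0],
    [0.086,0.011,0,0],
    [0.086,0.011,0,0],
    [0.03,0.008,0,0],
    [0.015,0.005,0,0],
    [0,0,0,0],
    [0,0,0,0],
    [0,0,0,0],
    [0,0,0,0],
    [0,0,0,0],
    [0,0,0,0]
  ]
}}

```text
t: 33.9
eef_pos: [477.1, -43.0, 105.6]
tcp_rot: [-0.988, 1.57, -1.146]
ft_force: [-4.2, -6.6, 2.5]
opening: 0.182
```

```bash
cat >> fit.py <<'E'
s=state(); c=cam('wrist')
yy=s['eef_pos'][:2]@sy; zz=s['eef_pos'][2]
print('theta now',np.degrees(np.arctan2(-(yy-Y),zz-Z)),s['t'],s['eef_pos'],s['ft_force'],s['opening'],s['qvel'].round(4))
for n in ('wrist','side','top'): cv2.imwrite(f'pics/end_{n}.png',read_camera(n)[:,:,::-1])
E
python3 fit.py | tail -1
python3 - <<'E'
import cv2
t=cv2.imread('pics/end_side.png')[120:390,200:480]; cv2.imwrite('pics/end_sidez.png',cv2.resize(t,None,fx=2,fy=2))
E
```

```text
theta now 107.56166075428196 33.9 [477.12624136 -42.97975087 105.62479267] [-4.24244885 -6.64567783  2.4559251 ] 0.18175116937282276 [ 0.0002  0.0004 -0.001   0.001  -0.0014 -0.0014]
```

View pics/end_wrist.png

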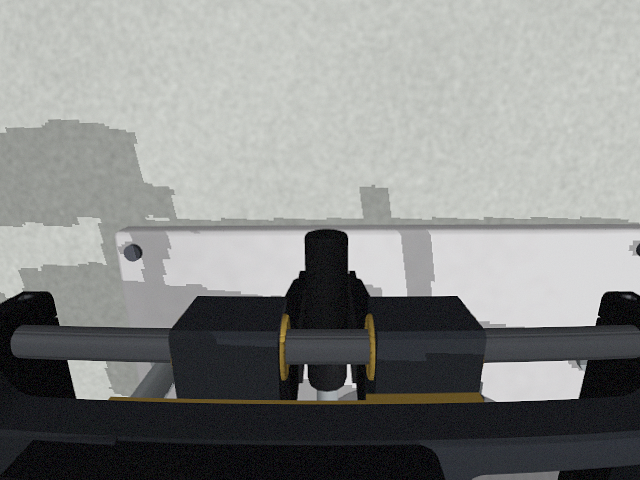

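View pics/end_sidez.png

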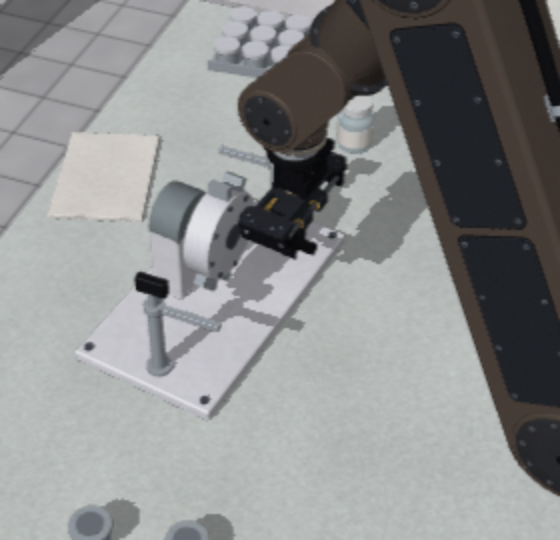

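View pics/end_top.png

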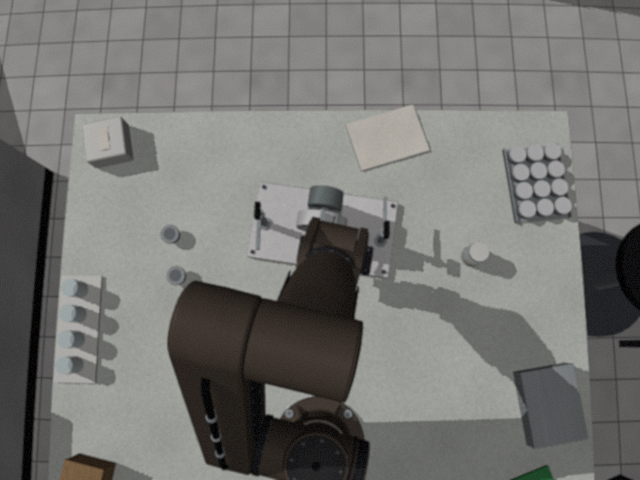

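```bash
python3 -c "
from cell import *
print(job_done())"
```

```text
the job is handed in; nothing more can be done
None
```

I opened the left lock and then the right. I then cranked the rotor clockwise through one full turn and on to where its heavy side points straight down. The job is handed in with the gripper still holding the crank handle, at about 34 s of the 72 s allowed. No verdict was reported.

**Locks:** each pushed back with about 0.7 to 0.8 N m against its end stop. The wrist pictures taken with each lock at its stop and the closing side and top pictures agree that both are open.

**Heavy side:** 24 force readings over the turn gave a drag of 0.31 N m (0.30 stated) and a weight torque of 0.216 N m (0.18 to 0.27 stated). The scatter was 0.019 N m. They put the heavy side straight down with the handle at 107.6° clockwise from the top.

**Final hold:** the handle stood at 107.6° by the measured gripper pose, one full turn further on. The arm was still, and the opening of 0.18 matches the handle's thickness.

**Bystanders:** the cups and the jar are at the same pixels in the top picture as at the start.

**What disagreed:**
- My first estimate of the stand's position was a few mm off at the left lock, so I corrected it from the contact forces.
- Cranking showed sideways forces of up to 13 N, so my rotor centre was about 2 mm off. I expect that to cost only a degree or two of the 20° allowed.

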